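# Fit the mixing paddle to the bench mixer drive

### The job

Swing the sprung lever on the side of the mixer base away from you all the way to its stop, so that it draws the dust shutter off the drive socket, and let it spring back. Then take the two-bladed paddle (not the disc) out of the rack by its square grip, turn it until its cross-shaped foot meshes with the socket, slide it fully home against the sprung ejector and finish while still gripping it and keeping it pressed home. Leave the disc in its rack and the other things where they are.

Things in the scene. Friction and masses are not known exactly. Their poses are not given: they have to be found in the camera images.
- machine: Fixed mixer base without bowl, white housing, steel deck, 200 x 200 mm, deck top 110 mm above the table. Origin: centre of its underside; x to its rear (roughly away from the robot), y to its left, z up. Drive socket in the deck at x = -20, y = 0 mm. Lever on its right side, pivot at x = 0, y = -130 mm, 95 mm up. Shutter guides 5 mm high on the deck at y = +-31 mm.
- lever_bar (a point): Middle of the lever's black T bar (16 mm diameter, 60 mm long, along the machine's y), 95 mm from the lever's pivot; the lever stands up from its pivot, and the bar is about 180 mm above the table at rest.
- lever (a joint): Lever angle in rad: 0 at rest (leaning 0.45 rad towards the machine's -x, to the robot), 0.9 at its stop (leaning as far towards +x). Sprung: about 2 N at the bar to start, 6 N at the stop; springs back to 0 when let go.
- shutter (a joint): Aluminium dust shutter, 44 x 56 x 5 mm, lying on the deck over the socket: 0 closed, about 0.053 m when slid fully open to the machine's rear. A thin steel pusher bar in front of it (9 mm high, moved by the lever, 60 mm per rad) pushes it open and goes back with the lever; the shutter stays open by friction, its front edge clear of the paddle's flange.
- socket (a point): Centre of the drive socket's mouth, flush with the deck, hidden by the closed shutter. z up; x and y along the arms of its cross-shaped slot (each 9.2 mm wide, 26.6 mm long, four ways alike). Its angle varies; the drive is stiff (0.5 N m to turn). A sprung ejector pin stands in it, 12 mm below the mouth.
- ejector (a joint): Brass ejector pin in the socket, m: 0 up, 0.008 pressed down when the paddle is fully home; spring 5 N to start, 8 N when home. It lifts the paddle again if let go.
- paddle: Two-bladed paddle, 0.13-0.25 kg, 90 mm tall, upright in one of the rack's holes. Origin: centre of its foot's underside; z up, x along the blades. Cross-shaped foot 0-20 mm up (arms along x and y, 24 mm long, 7 wide, lowest 3 mm tapered); flange 40 mm across at 20-25 mm, its underside rests on the rack or, fully home, on the socket's rim; blades at 33-47 mm, reach 48 mm each side.
- disc: The other mixing tool, like the paddle in foot, flange and grip but with a flat disc 84 mm in diameter at 34-39 mm in place of the blades. Origin and axes as the paddle's. Stays in the rack.
- rack: Fixed wooden drying rack, 80 x 210 x 45 mm. Origin: centre of its underside; x across, y along it. Round holes 29 mm wide at y = +60 and -60 mm; the flanges rest on its top, so that the tools' origins stand 25 mm above the table.
- shaker_a: Amber spice jar, 42 mm diameter, 95 mm tall, in front of the gap between mixer and rack; leave alone. Origin: centre of its underside.
- shaker_b: Amber spice jar, 44 mm diameter, 100 mm tall, behind that gap; leave alone. Origin: centre of its underside.
- bowl: Blue bowl, 200 mm across, 95 mm tall, behind the rack; leave alone. Origin: centre of its underside.
- jar_c: Clear jar, 60 mm diameter, 130 mm tall, right of the mixer; leave alone. Origin: centre of its underside.
- cup: White cup, 76 mm across, 85 mm tall, right behind the mixer; leave alone. Origin: centre of its underside.
- jerky_gun: Red and white jerky press gun, 300 mm long, on a blue mat left of the rack; leave alone.
- spatula: Spatula on the blue mat, beside the gun; leave alone.
- paddle_grip (a point): Centre of the paddle's square grey grip, 75 mm above the paddle's origin, axes as the paddle's: 24 x 24 mm, 30 mm tall, its faces square to the paddle's x and y; the shaft below is 22 mm in diameter.
Things that resemble listed ones, but are neither listed nor needed, are in the scene too. Leave any orange or red look-alike of the paddle alone.

How it is judged (in metres and radians):
On the way, in this order (a step that is already met when the one before it is completed fails the run):
1. the lever is swung to its stop (value of joint lever above 0.82 rad), for 0.05 s.
2. the lever is back at rest and the shutter is open (value of joint lever below 0.08 rad and value of joint shutter above 0.044 m), for 0.2 s.
3. the paddle is out of the rack, held by the fingers (height (world z) of paddle above 0.06 m and contact force between the fingers and paddle above 0.8 N), for 0.1 s.
At the end, for the whole second after the job is handed in: Paddle in the socket within 2.5 mm of full depth, centred to 4 mm, upright to 0.08 rad, still; ejector pressed over 5.5 mm; grip between the fingers (TCP within 30 mm of its centre), over 3 N on it; lever back (under 0.1 rad), shutter open (over 42 mm), disc within 20 mm of its place (z of paddle in the frame of socket below -0.0175 m and horizontal distance between paddle and socket below 0.004 m and angle between paddle's own z axis and vertical below 0.08 rad and value of joint ejector above 0.0055 m and contact force between the fingers and paddle above 3 N and linear speed of paddle below 0.02 m/s and value of joint lever below 0.1 rad and value of joint shutter above 0.042 m and distance of disc from where it was at the start of the episode below 0.02 m and distance between the grasp point and paddle_grip below 0.03 m); the arm keeps its last pose, push and grip.
It fails at once if a bystander is shoved more than 30 mm (distance of any of shaker_a, shaker_b, bowl, jar_c, cup, jerky_gun, spatula from where it was at the start of the episode above 0.03 m).
It fails at once if the disc is taken out of the rack (distance of disc from where it was at the start of the episode above 0.03 m).
It also fails if it takes over 61 s, if anything falls off the work surface, if the arm or the gripper's body presses on something with over 40 N, if the wrist force passes 120 N, or if a joint passes its speed limit or range.

### The arm

A 7-joint arm with a two-finger parallel gripper is mounted at the origin on the work surface. World frame = base frame: x ahead of the robot, y to its left, z up, the work surface at z = 0. Lengths are in mm, angles in rad, forces in N, time in s.
With the tool pointing down it reaches from about 400 to 925 mm from the base axis. Payload 5.6 kg.
Tool frame: the origin (TCP) lies between the finger pads, 19 mm behind the fingertips; this is the grasp point; z points along the fingers, y is the direction in which the jaws open and shut (so a half turn about z gives the same grasp; the last joint's range is limited). The gripper opens to 85 mm and grips with 20 to 120 N. Pads are 22 mm wide; open, the fingers measure 114 mm over their backs; the gripper's body (76 mm by 85 mm) begins 54 mm behind the grasp point. The pads swing forward as they close: fully open they stand 13 mm farther back than shut.
Start: joints at [1.181, 0.468, -0.012, 1.603, 0.006, 1.071, -0.056], TCP at [220.889, -611.323, 249.99] pointing down, gripper open.
Joint ranges: [-2.53, 2.53], [-0.31, 2.02], [-1.57, 1.55], [0.28, 2.44], [-1.29, 4.43], [0.15, 1.84], [-2.92, 2.92]. Speed limits (rad/s): [2.57, 2.57, 3.14, 3.14, 3.14, 3.14, 3.14].

### API

Orientations are given as [roll, pitch, yaw] about the fixed x, y, z axes, in that order (R = Rz(yaw) Ry(pitch) Rx(roll)).
In Python, from rig import robot, cams, look_for gives the robot as it stands.
- The arm moves only by the tool play_rows, never from a script. Its argument "targets" is a list of rows, each a list of 5 numbers: the closure, from -1 (fully open) to 1 (shut), then the shift along the tool's x, y, z each as a share of 3 cm, from -1 to 1, then the turn about the tool's z as a share of 0.1 rad, from -1 to 1. In form: [[fingers, tx, ty, tz, spin], ...]. A call has 1 to 8 rows; each row shifts and turns the pose as measured when the row begins, along the tool's axes as they then stand; what a row does not reach is not made up. A row lasts 1/12 s, in which the tool goes at most 41.7 mm and 7.16 degrees, less where a joint would pass 70% of its speed; a pose out of reach is approached as far as the arm can. A call with a number of a shift or a turn outside -1 to 1 is refused whole. A call with a gripper value outside its range is refused whole. The fingers move at their own pace and stop on an object; the grip force is fixed at half the most. Time passes only in rows, so rows that do not move let the fingers close. It gives the time, the measured TCP pose, the force and the opening at its end, in the units of the state.
- robot.get_state(): the state, without advancing time (a new reading comes with each control period).
- cams.read_camera(name): name is "side" or "top"; returns a dict with "color" (384x512x3 uint8, blue, green, red), "z_map" (384x512 float32, mm along the optical axis (not along the pixel's ray), 0 where there is no reading), "camera_matrix" (3x3 intrinsics, pixels), "R" (3x3) and "t" (3): a world point X has camera coordinates R X + t. Camera axes: x right, y down, z forward; pixel columns grow to the right and rows downward; lengths in mm; the calibration is good to about 2 mm. A picture is of the moment at which its call begins.
- robot.hand_in(): hands the job in, once; it reports no verdict.
Trained networks look in the newest picture that a camera, given by its name, has taken for a name from the list of things; names that differ only in an ending like _2 or _b are one class to them, and where a whole thing is asked for, a point or a joint stands for the part that bears it (a point fixed in the world has none). Each returns a list of dicts, best first, with "score" (0 to 1); they miss things now and then, are a little off and sometimes report something else, mostly with a low value. They report only what shows in the picture. A call takes as long as a camera call. They do not tell look-alikes from the thing itself.
- look_for(camera, query): "xyz" ([x, y, z] in mm, in world coordinates, good to about 4 mm: the middle of the surface that is visible of it).
The state is a dict: "clock": time; "joint_positions": joint angles; "joint_vel": joint speeds; "effort": joint torques, N m; "eef_pos": TCP position; "tool_rot": TCP orientation; "contact_force": force on the tool from outside, world axes, zero at the start; "torque": the same for the moment, N m; "gripper_width": opening from 0.0 (shut) to 1.0 (fully open).
Only numpy, scipy, OpenCV 4.12 (cv2) and the standard library are available. Lean on these libraries where they do the work, as an engineer would, in place of code of your own. Each camera call takes 0.05 s, during which the arm holds its last target. There are 200 camera calls.

## Working session

There is one attempt and no reset: what is moved stays moved. The work goes in short steps, Python scripts to look and compute and a tool call to move; the robot and the scene stay as the last step left them, time stands still between calls to the robot, and variables do not carry over. Pictures are saved under pics/ and viewed, about 8 in all and at most 12, crops included, and the job is handed in when it is done.

Besides the shell and the picture viewer there is one more tool, called after ">>>" as name([rows], argument=value, ...), one row to a line, values as JSON. play_rows: Moves the arm, as the interface text tells. Its arguments: {"type":"object","properties":{"targets":{"type":"array","items":{"type":"array","items":{"type":"number"}}}},"required":["targets"]}

```bash
mkdir -p pics; ls; cat > h.py <<'E'
import numpy as np, cv2
from rig import robot, cams, look_for
def cloud(c):
    K=c["camera_matrix"];z=c["z_map"].astype(float);v,u=np.mgrid[:z.shape[0],:z.shape[1]]
    P=np.stack([(u-K[0,2])/K[0,0]*z,(v-K[1,2])/K[1,1]*z,z],-1)
    W=(P-c["t"])@c["R"]; W[z==0]=np.nan
    return W
def proj(c,X):
    p=c["camera_matrix"]@(c["R"]@np.array(X,float)+c["t"]);return p[:2]/p[2]
E
python3 - <<'E'
from h import *
s=robot.get_state();print({k:np.round(v,3) for k,v in s.items()})
for n in("top","side"):
    c=cams.read_camera(n);cv2.imwrite(f"pics/{n}0.png",cv2.resize(c["color"],(800,600)))
    np.savez(f"{n}0.npz",**c)
    print(n,"cam at",np.round(-c["R"].T@c["t"]),c["camera_matrix"][0,0])
    for q in["machine","lever_bar","shutter","paddle","paddle_grip","disc","rack","shaker_a","bowl","jar_c","cup"]:
        print(q,[(np.round(d["xyz"]),round(d["score"],2),np.round(proj(c,d["xyz"])*800/512)) for d in look_for(n,q)[:3]])
E
```

```text
pics
{'clock': np.float64(0.0), 'joint_positions': array([ 1.181,  0.468, -0.012,  1.604,  0.006,  1.071, -0.056]), 'joint_vel': array([-0.   ,  0.001,  0.   , -0.   ,  0.   ,  0.   , -0.001]), 'effort': array([-1.0000e-03, -5.3240e+01,  2.1000e-02, -2.5131e+01,  1.1000e-02,
        8.0000e-03, -0.0000e+00]), 'eef_pos': array([ 220.663, -610.836,  249.008]), 'tool_rot': array([-3.14 ,  0.   ,  0.347]), 'contact_force': array([0.02 , 0.208, 0.011]), 'torque': array([ 0.013, -0.061, -0.007]), 'gripper_width': np.float64(1.0)}
top cam at [ 329.   45. 1558.] 360.92201090885914
machine [(array([ 609., -119.,  110.]), 0.92, array([464., 275.]))]
lever_bar [(array([ 560., -242.,  184.]), 0.52, array([517., 289.]))]
shutter [(array([ 609., -118.,  109.]), 0.58, array([463., 275.])), (array([ 603., -110.,  116.]), 0.48, array([460., 277.]))]
paddle [(array([378., 167.,  43.]), 0.61, array([355., 364.])), (array([393., 295.,  48.]), 0.61, array([306., 358.])), (array([554., 191.,  70.]), 0.6, array([346., 297.]))]
paddle_grip [(array([394., 302.,  48.]), 0.67, array([304., 358.]))]
disc [(arra
[... 1175 characters left out ...]
.]), 0.67, array([506., 400.])), (array([392., 313.,  49.]), 0.57, array([492., 458.]))]
disc [(array([522., 317.,  69.]), 0.84, array([411., 437.]))]
rack [(array([530., 334.,  47.]), 0.88, array([404., 453.]))]
shaker_a [(array([758.,  81.,  61.]), 0.89, array([322., 339.])), (array([375.,  28.,  60.]), 0.78, array([515., 351.])), (array([ 606., -111.,  112.]), 0.28, array([416., 281.]))]
bowl [(array([756., 242.,  56.]), 0.66, array([293., 391.])), (array([579., 481.,   7.]), 0.35, array([347., 541.]))]
jar_c [(array([ 409., -446.,   77.]), 0.74, array([514., 242.])), (array([ 741., -334.,   73.]), 0.59, array([383., 248.]))]
cup [(array([ 739., -333.,   72.]), 0.54, array([383., 248.]))]
```

View pics/top0.png

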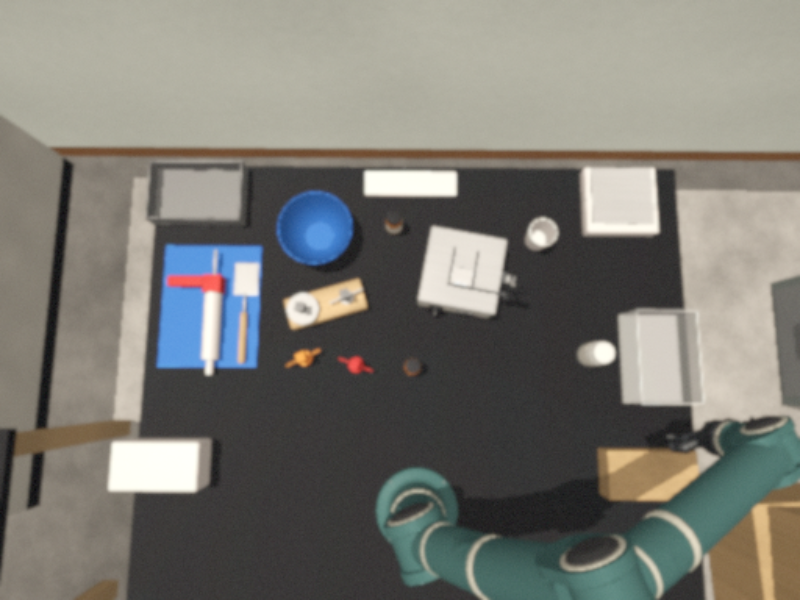

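```bash
python3 - <<'E'
from h import *
c=dict(np.load("top0.npz"));W=cloud(c);s=dict(np.load("side0.npz"));Ws=cloud(s)
def rect(W,lo,hi,xr,yr,t):
    m=(W[...,2]>lo)&(W[...,2]<hi)&(W[...,0]>xr[0])&(W[...,0]<xr[1])&(W[...,1]>yr[0])&(W[...,1]<yr[1])
    p=W[m][:,:2].astype(np.float32); r=cv2.minAreaRect(p); print(t,m.sum(),"mean",np.round(W[m].mean(0),1),"rect",np.round(r[0],1),np.round(r[1],1),round(r[2],1))
for n,w in(("top",W),("side",Ws)):
    print(n)
    rect(w,103,116,(480,740),(-240,20),"deck")
    rect(w,165,200,(520,620),(-300,-180),"bar")
    rect(w,38,52,(480,620),(100,360),"rack")
    rect(w,92,125,(500,590),(130,250),"grip")
    rect(w,68,84,(490,620),(120,260),"blades")
    rect(w,92,125,(480,570),(250,360),"discgrip")
    rect(w,60,130,(330,420),(-30,80),"shA"); rect(w,60,130,(720,800),(20,110),"shB")
    rect(w,60,110,(640,900),(180,400),"bowl");rect(w,60,150,(360,450),(-500,-400),"jar")
# hi-zoom crop: warp top to ortho? simple crop
a=c["color"][140:260,170:350];cv2.imwrite("pics/crop0.png",cv2.resize(a,(792,528),interpolation=cv2.INTER_CUBIC))
E
```

```text
top
deck 2179 mean [ 623.4 -117.2  110.2] rect [ 622.2 -129.5] [226.9 201.5] 79.8
bar 64 mean [ 559.5 -235.8  186.3] rect [ 560.1 -236.5] [60.7 15.7] 80.7
rack 535 mean [546.7 223.5  45.5] rect [541.2 250. ] [ 81.6 209.6] 17.0
grip 38 mean [557.  192.1 114.2] rect [557.9 192.1] [24.4 22.9] 18.4
blades 17 mean [556.9 196.   73.3] rect [557.8 193.3] [ 3.9 91.1] 23.3
discgrip 44 mean [523.7 306.3 112.2] rect [523.7 306.9] [23.2 24.6] 89.4
shA 80 mean [372.4  14.6  91.1] rect [372.2  15.2] [36.6 36.9] 0.3
shB 95 mean [764.8  66.4  93.7] rect [766.2  66.4] [39.3 39.5] 61.7
bowl 505 mean [766.2 292.9  82.8] rect [740.1 278.2] [196.4 194.4] 2.3
jar 239 mean [ 407.6 -459.7  114.8] rect [ 408.  -465.1] [56.2 54.7] 59.8
side
deck 1714 mean [ 619.2 -104.9  109.6] rect [ 618.5 -128. ] [230.3 202. ] 79.8
bar 49 mean [ 556.2 -227.7  183.4] rect [ 555.2 -234.3] [57.8 13.9] 76.8
rack 841 mean [541.8 249.9  44.5] rect [539.  249.1] [ 80.2 215.4] 16.7
grip 102 mean [554.6 198.5 108.1] rect [555.9 194. ] [22.  27.8] 13.3
blades 50 mean [551.1 207.7  73.9] rect [545.  211.7] [17.4 49.2] 38.3
discgrip 139 mean [520.2 312.8 107.7] rect [521.1 308.5] [26.4 23.7] 82.2
shA 188 mean [370.8  22.8  82. ] rect [370.9  15.3] [37.6 40.8] 80.3
shB 206 mean [762.3  75.   85. ] rect [764.4  69. ] [39.8 40.3] 2.2
bowl 1591 mean [745.6 267.3  79.6] rect [738.2 278.6] [197.1 196.2] 89.8
jar 271 mean [ 405.1 -451.    99.7] rect [ 406.  -464.6] [59.2 58.1] 44.7
```

View pics/side0.png

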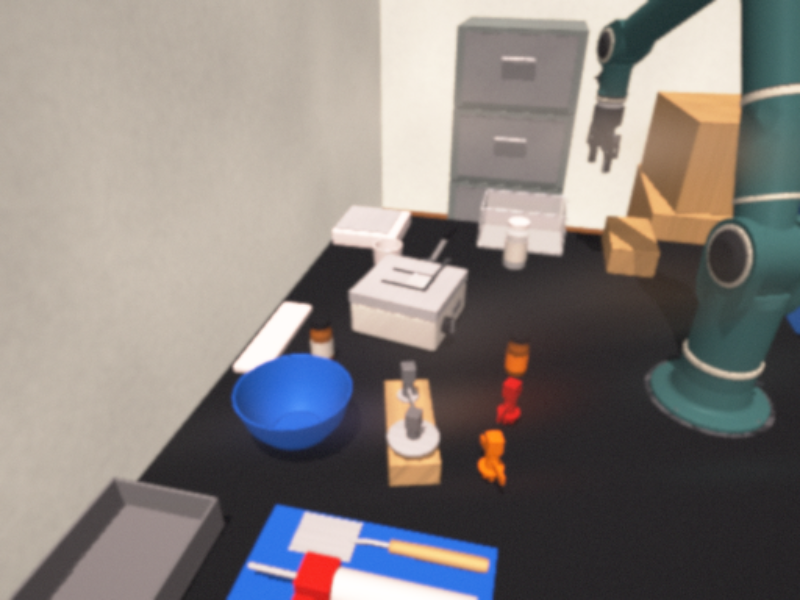

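The top picture shows the mixer at about (464,272), its lever at (512,290), the rack at (326,303) with the paddle at (346,297) and the disc at (302,309). The orange and red look-alikes are at (303,357) and (355,365). The measured sizes agree with those given: machine centre about (624,-117), yaw about -10°, bar (560,-236), and paddle grip (557.5,193). Lever first: close the fingers and align with the machine.

>>> play_rows([
  [1,0,0,0,1],
  [1,0,0,0,1],
  [1,0,0,0,1],
  [1,0,0,0,1],
  [1,0,0,0,1],
  [1,0,0,0,0.3],
  [1,0.5,-1,0,0],
  [1,0.5,-1,0,0],
])

```text
clock: 1.87
eef_pos: [256.6, -563.5, 249.5]
tool_rot: [3.137, 0.002, -0.223]
contact_force: [1.5, 0.6, -0.3]
gripper_width: 0.003
```

```bash
cat >> h.py <<'E'
from scipy.spatial.transform import Rotation as Ro
def go(x,y,z,yaw=None):
    s=robot.get_state();R=Ro.from_euler("xyz",s["tool_rot"])
    d=R.inv().apply(np.array([x,y,z])-s["eef_pos"])
    print("t",round(float(s["clock"]),2),"pos",np.round(s["eef_pos"],1),"rpy",np.round(s["tool_rot"],3),"F",np.round(s["contact_force"],1),"grip",round(float(s["gripper_width"]),3))
    print("tool d mm",np.round(d,1),"rows",np.round(d/30,2),"spin rows", None if yaw is None else round(-(((yaw-s["tool_rot"][2])+np.pi)%(2*np.pi)-np.pi)/.1,2))
E
python3 -c "
from h import *
go(508,-228,250,-.178)"
```

```text
t 1.87 pos [ 256.6 -563.5  249.5] rpy [ 3.137e+00  2.000e-03 -2.230e-01] F [ 1.5  0.6 -0.3] grip 0.003
tool d mm [ 170.9 -382.8   -2.6] rows [  5.7  -12.76  -0.09] spin rows -0.45
```

>>> play_rows([
  [1,0.45,-1,0,-0.4],
  [1,0.45,-1,0,0],
  [1,0.45,-1,0,0],
  [1,0.45,-1,0,0],
  [1,0.45,-1,0,0],
  [1,0.45,-1,0,0],
  [1,0.45,-1,0,0],
  [1,0.45,-1,0,0],
])

```text
clock: 2.53
eef_pos: [412.5, -339.1, 248.9]
tool_rot: [3.134, 0.001, -0.186]
contact_force: [0.5, -0.4, 0.4]
gripper_width: 0.001
```

```bash
python3 -c "
from h import *
go(508,-228,250,-.178)"
```

```text
t 2.53 pos [ 412.5 -339.1  248.9] rpy [ 3.134e+00  1.000e-03 -1.860e-01] F [ 0.5 -0.4  0.4] grip 0.001
tool d mm [  73.3 -126.9   -2.1] rows [ 2.44 -4.23 -0.07] spin rows -0.08
```

>>> play_rows([
  [1,0.5,-0.9,0,0],
  [1,0.5,-0.9,0,0],
  [1,0.5,-0.9,0,0],
  [1,0.5,-0.9,0,0],
  [1,0.2,-0.5,0.5,0],
  [1,0,0,0.7,0],
  [1,0,0,0.5,0],
  [1,0,0,0.2,0],
])

```text
clock: 3.2
eef_pos: [512.2, -214.6, 193.8]
tool_rot: [3.136, -0.012, -0.17]
contact_force: [-0.6, 0.3, 0.1]
gripper_width: -0.0
```

```bash
python3 -c "
from h import *
go(515,-229,190,-.178)"
```

```text
t 3.2 pos [ 512.2 -214.6  193.8] rpy [ 3.136 -0.012 -0.17 ] F [-0.6  0.3  0.1] grip -0.0
tool d mm [ 5.2 13.7  4. ] rows [0.17 0.46 0.13] spin rows 0.08
```

>>> play_rows([
  [1,0.3,0.46,0.1,0.1],
  [1,0.5,0,0,0],
  [1,0.5,0,0,0],
  [1,0.5,0,0,0],
  [1,0.5,0,0,0],
])

```text
clock: 3.62
eef_pos: [573.2, -245.6, 191.0]
tool_rot: [3.136, 0.002, -0.187]
contact_force: [-5.1, 3.0, 3.8]
gripper_width: 0.004
```

>>> play_rows([
  [1,0.5,0,0,0],
  [1,0.5,0,0,0],
  [1,0.5,0,0,0],
])

```text
clock: 3.87
eef_pos: [613.2, -255.8, 189.7]
tool_rot: [3.139, 0.019, -0.192]
contact_force: [-6.8, 3.2, -5.8]
gripper_width: -0.0
```

```bash
python3 -c "
from h import *
go(623,-248,191,-.178)
c=cams.read_camera('side');cv2.imwrite('pics/s1.png',cv2.resize(c['color'][110:240,190:360],(765,585),interpolation=cv2.INTER_CUBIC))"
```

```text
t 3.87 pos [ 613.2 -255.8  189.7] rpy [ 3.139  0.019 -0.192] F [-6.8  3.2 -5.8] grip -0.0
tool d mm [ 8.1 -9.5 -1.5] rows [ 0.27 -0.32 -0.05] spin rows -0.14
```

View pics/s1.png

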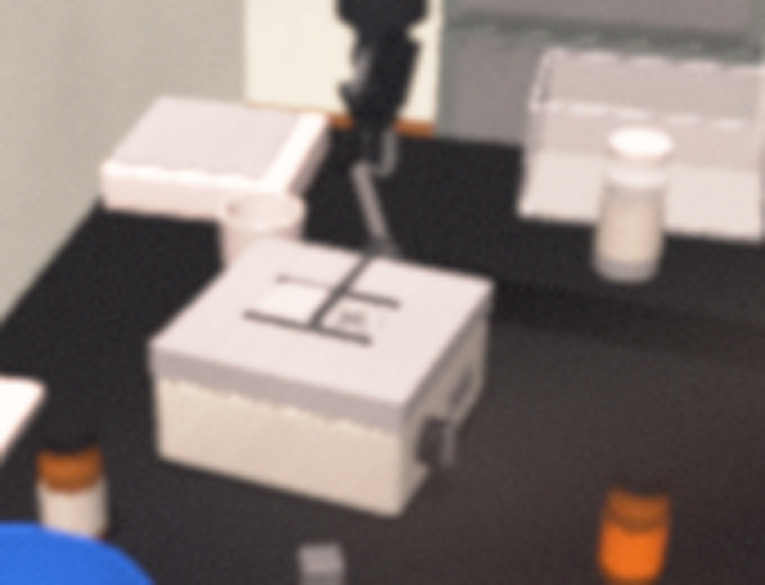

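The lever leans to the rear, with its stem at about (372,200). The pusher has drawn the shutter back and the socket shows at (352,318). Next I push on to the stop.

>>> play_rows([
  [1,0.4,-0.15,0,0],
  [1,0.4,-0.1,0,0],
  [1,0.4,0,0,0],
])

```text
clock: 4.17
eef_pos: [624.5, -258.1, 186.8]
tool_rot: [3.138, 0.089, -0.202]
contact_force: [-42.9, 20.3, 33.8]
gripper_width: 0.002
```

>>> play_rows([
  [1,0.5,0,0,0],
  [1,0.6,0,0,0],
])

```text
clock: 4.33
eef_pos: [626.1, -258.2, 187.2]
tool_rot: [-3.137, 0.171, -0.206]
contact_force: [-59.6, 20.7, 40.6]
gripper_width: 0.006
```

```bash
python3 -c "
from h import *
go(623,-248,191,-.178)
for n in('side','top'):
  c=cams.read_camera(n);W=cloud(c)
  m=(W[...,2]>106)&(W[...,2]<125)
  a=-.178;d=W-[624.5,-116.7,0];xm=d[...,0]*np.cos(a)+d[...,1]*np.sin(a);ym=-d[...,0]*np.sin(a)+d[...,1]*np.cos(a)
  k=m&(abs(ym)<24)&(abs(xm)<95)&(W[...,2]>112.5)
  print(n,np.histogram(xm[k],bins=range(-60,100,8)))
"
```

```text
t 4.33 pos [ 626.1 -258.2  187.2] rpy [-3.137  0.171 -0.206] F [-59.6  20.7  40.6] grip 0.006
tool d mm [-5.7 -9.4 -2.8] rows [-0.19 -0.31 -0.09] spin rows -0.28
side (array([ 0,  0,  0,  0,  0,  0,  0,  4, 16, 13, 14, 15, 13, 16,  0,  0,  0,
        0,  0]), array([-60, -52, -44, -36, -28, -20, -12,  -4,   4,  12,  20,  28,  36,
        44,  52,  60,  68,  76,  84,  92]))
top (array([ 4,  4,  3,  1,  3,  2,  7,  5, 18, 16, 19, 18, 21, 15,  8,  2,  2,
        5,  6]), array([-60, -52, -44, -36, -28, -20, -12,  -4,   4,  12,  20,  28,  36,
        44,  52,  60,  68,  76,  84,  92]))
```

The force has risen to 60+ N and the shutter spans machine x of about 10 to 55, so it is fully open. I back off, and the lever follows.

>>> play_rows([
  [1,-0.3,0,0,0],
  [1,-0.5,0,0,0],
  [1,-0.5,0,0,0],
  [1,-0.5,0,0,0],
  [1,-0.5,0,0,0],
  [1,-0.5,0,0,0],
  [1,-0.5,0,0,0],
])

```text
clock: 5.02
eef_pos: [517.9, -245.5, 210.8]
tool_rot: [-3.14, 0.187, -0.219]
contact_force: [-0.1, -0.2, 0.7]
gripper_width: -0.001
```

```bash
python3 -c "
from h import *
go(510,-227,240,-.178)"
```

```text
t 5.02 pos [ 517.9 -245.5  210.8] rpy [-3.14   0.187 -0.219] F [-0.1 -0.2  0.7] grip -0.001
tool d mm [-16.9 -16.3 -26.5] rows [-0.56 -0.54 -0.88] spin rows -0.41
```

The lever is free again, but the push left the tool tilted by 0.19 rad, and the rows cannot command a tilt. To undo it, I will pull the fingertips the opposite way against the lever's rest stop, which is fixed on that side and leaves the shutter alone.

>>> play_rows([
  [1,-0.2,0,-0.6,-0.4],
  [1,0,0,-0.5,0],
  [1,0.4,0,-0.1,0],
  [1,0.9,0,0.2,0],
  [1,0.9,0,0.2,0],
  [1,0.7,0,0.15,0],
])

```text
clock: 5.52
eef_pos: [597.4, -273.9, 227.2]
tool_rot: [-3.141, 0.17, -0.195]
contact_force: [-0.0, 0.2, -0.1]
gripper_width: -0.001
```

```bash
python3 -c "
from h import *
go(608,-246,190,-.178)"
```

```text
t 5.52 pos [ 597.4 -273.9  227.2] rpy [-3.141  0.17  -0.195] F [-0.   0.2 -0.1] grip -0.001
tool d mm [ 11.2 -29.4  35.8] rows [ 0.37 -0.98  1.19] spin rows -0.17
```

>>> play_rows([
  [1,0.6,-0.9,0,-0.1],
  [1,0.1,0,0.6,0],
  [1,0,0,0.5,0],
  [1,-0.3,0,0,0],
  [1,-0.4,0,0,0],
  [1,-0.4,0,0,0],
])

```text
clock: 6.02
eef_pos: [590.9, -253.7, 196.2]
tool_rot: [3.139, 0.159, -0.194]
contact_force: [-0.4, 0.4, 0.5]
gripper_width: -0.0
```

```bash
python3 -c "
from h import *
go(585,-240,190,-.178)"
```

```text
t 6.02 pos [ 590.9 -253.7  196.2] rpy [ 3.139  0.159 -0.194] F [-0.4  0.4  0.5] grip -0.0
tool d mm [ -7.3 -12.3   7.4] rows [-0.24 -0.41  0.25] spin rows -0.16
```

>>> play_rows([
  [1,-0.2,-0.2,0.2,0],
  [1,-0.4,0,0,0],
  [1,-0.4,0,0,0],
  [1,-0.4,0,0,0],
])

```text
clock: 6.35
eef_pos: [568.3, -246.8, 206.6]
tool_rot: [3.135, 0.097, -0.199]
contact_force: [-0.0, -0.3, 1.7]
gripper_width: -0.0
```

>>> play_rows([
  [1,-0.4,0,0,0],
  [1,-0.4,0,0,0],
])

```text
clock: 6.52
eef_pos: [545.8, -244.7, 213.8]
tool_rot: [3.133, 0.086, -0.201]
contact_force: [-0.3, 0.0, 0.0]
gripper_width: -0.002
```

Half of the tilt is undone (0.086 left). I repeat once, lower down.

>>> play_rows([
  [1,0,0,-0.5,-0.2],
  [1,0.9,0,0,0],
  [1,0.9,0,0.1,0],
  [1,0.6,-0.3,0.2,0],
  [1,0.1,0,0.6,0],
  [1,0,0,0.7,0],
  [1,0,0,0.3,0],
])

```text
clock: 7.1
eef_pos: [612.5, -260.9, 178.8]
tool_rot: [3.126, 0.074, -0.196]
contact_force: [-0.7, 0.3, 0.0]
gripper_width: 0.005
```

```bash
python3 -c "
from h import *
go(595,-242,182,-.178)"
```

```text
t 7.1 pos [ 612.5 -260.9  178.8] rpy [ 3.126  0.074 -0.196] F [-0.7  0.3  0. ] grip 0.005
tool d mm [-21.1 -15.1  -1.9] rows [-0.7  -0.5  -0.06] spin rows -0.18
```

>>> play_rows([
  [1,-0.4,-0.4,0,-0.1],
  [1,-0.4,0,0,0],
  [1,-0.4,0,0,0],
  [1,-0.3,0,0.05,0],
])

```text
clock: 7.43
eef_pos: [576.3, -248.0, 184.1]
tool_rot: [3.12, 0.048, -0.191]
contact_force: [15.6, -8.2, -0.5]
gripper_width: 0.003
```

>>> play_rows([
  [1,-0.4,0,0.1,0],
])

```text
clock: 7.52
eef_pos: [574.6, -249.0, 185.5]
tool_rot: [3.117, 0.017, -0.191]
contact_force: [43.3, -7.6, -30.2]
gripper_width: 0.001
```

>>> play_rows([
  [1,0.3,0,0,0],
  [1,0.3,0,-0.3,0],
  [-1,0,0,-0.9,-0.1],
  [-1,0,0,-0.9,0],
  [-1,0,-0.5,-0.5,0],
])

```text
clock: 7.93
eef_pos: [593.0, -244.5, 268.8]
tool_rot: [3.112, 0.011, -0.192]
contact_force: [0.6, -1.1, 0.3]
gripper_width: 0.419
```

```bash
python3 -c "
from h import *
go(557,193,200,.32)
c=cams.read_camera('top');W=cloud(c);a=-.178
d=W-[624.5,-116.7,0];xm=d[...,0]*np.cos(a)+d[...,1]*np.sin(a);ym=-d[...,0]*np.sin(a)+d[...,1]*np.cos(a)
# ortho of deck plane z=110 (machine frame), 0.25mm/px
g=np.stack(np.meshgrid(np.arange(30,-70,-.25),np.arange(50,-50,-.25),indexing='ij'),-1)
X=np.stack([624.5+g[...,0]*np.cos(a)-g[...,1]*np.sin(a),-116.7+g[...,0]*np.sin(a)+g[...,1]*np.cos(a),np.full(g.shape[:2],110.)],-1)
def orth(c,X):
  p=(X@c['R'].T+c['t'])@c['camera_matrix'].T;p=(p[...,:2]/p[...,2:]).astype(np.float32)
  return cv2.remap(c['color'],p,None,cv2.INTER_CUBIC)
s=cams.read_camera('side')
cv2.imwrite('pics/sock.png',cv2.resize(np.hstack([orth(c,X),orth(s,X)]),(800,400)))
"
```

```text
t 7.93 pos [ 593.  -244.5  268.8] rpy [ 3.112  0.011 -0.192] F [ 0.6 -1.1  0.3] grip 0.419
tool d mm [-117.8 -424.5   57.7] rows [ -3.93 -14.15   1.92] spin rows -5.12
```

View pics/sock.png

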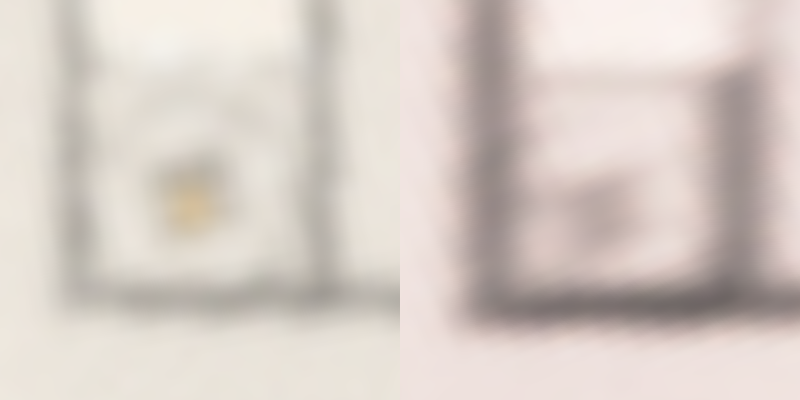

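The tilt is now 0.01. The picture shows the open socket with its brass pin at about (190,200), a few pixels wide in the raw image, and the shutter at the top (open). I fit the slot angle with a rendered cross model over averaged frames.

```bash
cat > fit.py <<'E'
from h import *
def fit(n,cen,N=8):
    fr=[cams.read_camera(n) for _ in range(N)];c=fr[0]
    I=np.mean([f["color"].astype(float) for f in fr],0)
    p0=proj(c,[*cen,110]);u0,v0=np.round(p0).astype(int);h=6
    patch=I[v0-h:v0+h+1,u0-h:u0+h+1]
    print(n,"px",np.round(p0,1));print(np.round(patch[2:11,2:11].mean(-1)).astype(int))
    S=8; q=(np.arange((2*h+1)*S)+.5)/S-.5-h
    uu,vv=np.meshgrid(q+u0,q+v0)
    Ki=np.linalg.inv(c["camera_matrix"]);D=np.stack([uu,vv,np.ones_like(uu)],-1)@Ki.T@c["R"]
    o=-c["R"].T@c["t"]
    XY=lambda z:(o+D*((z-o[2])/D[...,2])[...,None])[...,:2]
    A,B=XY(110),XY(98)
    box=lambda m,s:cv2.resize(cv2.GaussianBlur(m.astype(np.float32),(0,0),s*S),(2*h+1,)*2,interpolation=cv2.INTER_AREA)
    w=np.zeros((2*h+1,)*2);yy,xx=np.mgrid[-h:h+1,-h:h+1]
    ac=box(np.hypot(*(np.moveaxis(A,-1,0)-np.array(cen)[:,None,None]))<20,.3);w=(ac>.9)
    res=[]
    for th in np.arange(0,90,3.):
        t=np.radians(th);best=None
        for dx in np.arange(-5,5.1,1.25):
            for dy in np.arange(-5,5.1,1.25):
                d=A-np.array(cen)-[dx,dy];a=np.abs(d[...,0]*np.cos(t)+d[...,1]*np.sin(t));b=np.abs(-d[...,0]*np.sin(t)+d[...,1]*np.cos(t))
                x=((a<13.3)&(b<4.6))|((b<13.3)&(a<4.6))
                pin=(np.hypot(*np.moveaxis(B-np.array(cen)-[dx,dy],-1,0))<4)&x
                for s in(.5,.8):
                    M=np.stack([np.ones(w.sum()),box(x,s)[w],box(pin,s)[w],xx[w],yy[w]],1)
                    r=patch[w]-M@np.linalg.lstsq(M,patch[w],rcond=None)[0]
                    e=(r**2).sum()
                    if best is None or e<best[0]:best=(e,dx,dy,s)
        res.append((best[0],th)+best[1:])
    e=[r[0] for r in res];print(" ".join(f"{int(r[1])}:{r[0]:.0f}" for r in res));print("best",sorted(res)[:3])
if __name__=="__main__":
    fit("top",(604.8,-113.2));fit("side",(604.8,-113.2))
E
python3 fit.py
```

```text
top px [295.3 177. ]
[[217 221 223 224 223 220 218 216 213]
 [219 218 215 211 209 205 209 217 219]
 [222 213 198 188 185 183 195 214 224]
 [223 212 194 182 178 181 195 214 226]
 [226 216 201 189 186 188 199 215 224]
 [226 217 201 189 190 194 201 212 221]
 [225 220 208 202 205 209 214 218 220]
 [221 221 218 218 219 222 224 221 217]
 [201 207 210 213 217 220 220 215 209]]
0:5907 3:6077 6:6173 9:6156 12:6108 15:5993 18:5779 21:5566 24:5288 27:4886 30:4468 33:3989 36:3513 39:3026 42:2615 45:2365 48:2052 51:1934 54:1909 57:2015 60:2203 63:2503 66:2904 69:3326 72:3852 75:4326 78:4790 81:5126 84:5450 87:5656
best [(np.float64(1909.1135018427694), np.float64(54.0), np.float64(2.5), np.float64(1.25), 0.8), (np.float64(1934.0848961874094), np.float64(51.0), np.float64(2.5), np.float64(1.25), 0.8), (np.float64(2015.2871063217722), np.float64(57.0), np.float64(2.5), np.float64(1.25), 0.8)]
side px [266.7 180. ]
[[215 210 203 192 182 170 162 156 152]
 [228 227 223 218 216 215 211 202 193]
 [230 228 223 218 219 222 221 218 218]
 [229 226 212 195 196 202 202 205 217]
 [227 220 202 179 174 177 179 190 208]
 [218 210 194 183 182 180 181 188 198]
 [191 188 187 193 201 202 198 193 182]
 [147 150 159 172 187 196 195 187 166]
 [154 147 144 144 149 157 159 154 141]]
0:4114 3:4130 6:4131 9:4195 12:4085 15:4392 18:4533 21:4726 24:4577 27:4317 30:3927 33:3410 36:2985 39:2603 42:2221 45:1946 48:1715 51:1618 54:1587 57:1665 60:1842 63:2086 66:2396 69:2644 72:2960 75:3314 78:3642 81:3868 84:4076 87:4075
best [(np.float64(1587.0054036315034), np.float64(54.0), np.float64(-3.75), np.float64(0.0), 0.8), (np.float64(1618.370028265317), np.float64(51.0), np.float64(-3.75), np.float64(0.0), 0.8), (np.float64(1665.0557097554267), np.float64(57.0), np.float64(-3.75), np.float64(0.0), 0.8)]
```

Both cameras agree on a slot angle of about 53.5° (mod 90). Next, over to the paddle, turning to about 0.38 rad on the way.

>>> play_rows([
  [-1,0,-1,0,-0.45],
  [-1,0,-1,0,-0.45],
  [-1,0,-1,0,-0.45],
  [-1,0,-1,0,-0.45],
  [-1,0,-1,0,-0.45],
  [-1,0,-1,0,-0.45],
  [-1,0,-1,0,-0.45],
  [-1,0,-1,0,-0.45],
])

```text
clock: 9.5
eef_pos: [601.1, -3.3, 258.5]
tool_rot: [3.116, 0.022, 0.173]
contact_force: [0.6, 0.6, 0.7]
gripper_width: 0.999
```

>>> play_rows([
  [-1,0,-1,0,-0.45],
  [-1,0,-1,0,-0.45],
  [-1,0,-1,0,-0.45],
  [-1,0,-1,0,-0.45],
  [-1,0,-0.6,0,-0.45],
  [-1,0,0,0,0],
])

```text
clock: 10.0
eef_pos: [562.0, 144.5, 256.1]
tool_rot: [3.125, 0.024, 0.422]
contact_force: [0.4, 1.0, -0.1]
gripper_width: 0.999
```

```bash
python3 -c "
from h import *
go(557,193,150,.38)"
```

```text
t 10.0 pos [562.  144.5 256.1] rpy [3.125 0.024 0.422] F [ 0.4  1.  -0.1] grip 0.999
tool d mm [ 17.9 -48.  104.9] rows [ 0.6 -1.6  3.5] spin rows 0.42
```

>>> play_rows([
  [-1,0.3,-0.8,0.4,0.4],
  [-1,0.3,-0.8,0.4,0],
  [-1,0,0,0.6,0],
  [-1,0,0,0.4,0],
  [-1,0,0,0,0],
])

```text
clock: 10.42
eef_pos: [562.7, 191.0, 200.6]
tool_rot: [3.119, 0.019, 0.374]
contact_force: [-0.1, -0.7, -0.7]
gripper_width: 1.0
```

```bash
python3 -c "
from h import *
go(557,193,100,.38)
s=cams.read_camera('side');cv2.imwrite('pics/s2.png',cv2.resize(s['color'][170:320,200:350],(600,600),interpolation=cv2.INTER_CUBIC))"
```

```text
t 10.42 pos [562.7 191.  200.6] rpy [3.119 0.019 0.374] F [-0.1 -0.7 -0.7] grip 1.0
tool d mm [ -2.7  -6.3 100.5] rows [-0.09 -0.21  3.35] spin rows -0.06
```

View pics/s2.png

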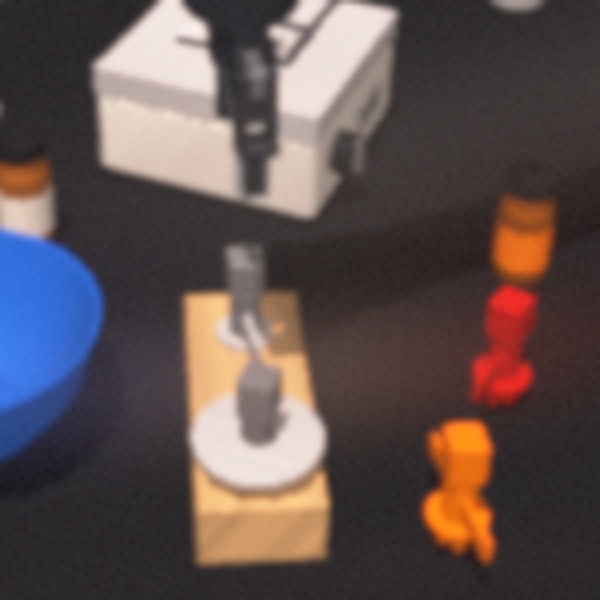

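The gripper (255,160) hangs in line above the paddle's grey grip (245,270). Next, straight down.

>>> play_rows([
  [-1,-0.05,-0.1,0.8,0],
  [-1,-0.05,-0.1,0.8,0],
  [-1,0,0,0.7,0],
  [-1,0,0,0.5,0],
  [-1,0,0,0.3,0],
  [-1,0,0,0,0],
])

```text
clock: 10.97
eef_pos: [565.8, 183.6, 111.3]
tool_rot: [3.113, 0.007, 0.359]
contact_force: [-0.3, 0.6, -0.1]
gripper_width: 1.0
```

```bash
python3 -c "
from h import *
go(557,193,100,.38)"
```

```text
t 10.97 pos [565.8 183.6 111.3] rpy [3.113 0.007 0.359] F [-0.3  0.6 -0.1] grip 1.0
tool d mm [ -4.9 -12.2  11. ] rows [-0.16 -0.41  0.37] spin rows -0.21
```

>>> play_rows([
  [-1,-0.16,-0.4,0.2,-0.2],
  [-1,0,0,0.15,0],
  [-1,0,0,0,0],
])

```text
clock: 11.22
eef_pos: [558.9, 192.2, 102.3]
tool_rot: [3.112, 0.004, 0.377]
contact_force: [0.5, 0.1, 0.5]
gripper_width: 0.997
```

```bash
python3 -c "
from h import *
go(557,193,100,.38)"
```

```text
t 11.22 pos [558.9 192.2 102.3] rpy [3.112 0.004 0.377] F [0.5 0.1 0.5] grip 0.997
tool d mm [-1.4 -1.5  2.2] rows [-0.05 -0.05  0.07] spin rows -0.03
```

>>> play_rows([
  [1,0,0,0.07,0],
  [1,0,0,0,0],
  [1,0,0,0,0],
  [1,0,0,0,0],
  [1,0,0,0,0],
  [1,0,0,0,0],
  [1,0,0,0,0],
  [1,0,0,0,0],
])

```text
clock: 11.88
eef_pos: [560.4, 193.9, 103.1]
tool_rot: [3.112, -0.001, 0.379]
contact_force: [0.1, 0.6, -0.5]
gripper_width: 0.274
```

>>> play_rows([
  [1,0,0,-0.3,0],
  [1,0,0,-0.6,0],
  [1,0,0,-0.8,0],
  [1,0,0,-0.8,0],
  [1,0,0,-0.8,0],
  [1,0,0,-0.8,0],
  [1,0,0,-0.5,0],
  [1,0,0,0,0],
])

```text
clock: 12.55
eef_pos: [555.7, 195.8, 246.1]
tool_rot: [3.112, 0.009, 0.379]
contact_force: [-0.1, 0.6, -3.0]
gripper_width: 0.272
```

```bash
python3 -c "
from h import *
go(604.5,-113,230,.934)
c=cams.read_camera('top');print(look_for('top','paddle')[:4],look_for('top','disc')[:1])
s=cams.read_camera('side');cv2.imwrite('pics/s3.png',cv2.resize(s['color'][150:300,200:350],(600,600),interpolation=cv2.INTER_CUBIC))"
```

```text
t 12.55 pos [555.7 195.8 246.1] rpy [3.112 0.009 0.379] F [-0.1  0.6 -3. ] grip 0.272
tool d mm [-68.7 304.3  25.9] rows [-2.29 10.14  0.86] spin rows -5.55
[{'xyz': [391.6, 298.5, 48.1], 'score': 0.52}] [{'xyz': [516.6, 308.9, 68.0], 'score': 0.59}]
```

View pics/s3.png

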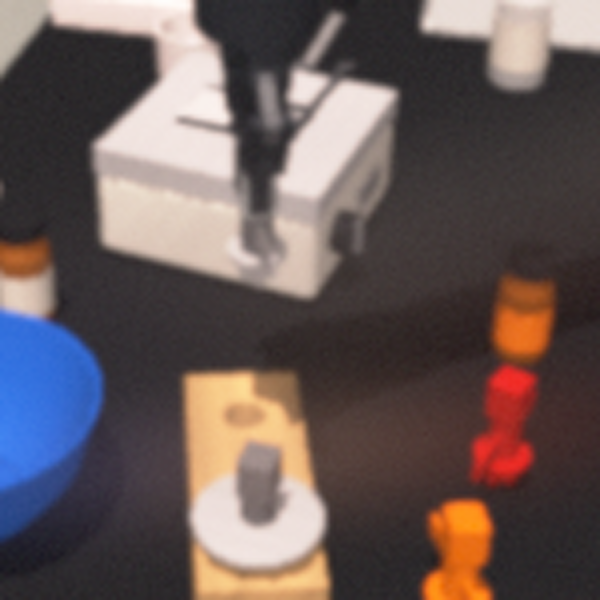

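The paddle is held, its hole (242,413) is empty and the disc is still in place. Next I turn it to the socket's angle.

>>> play_rows([
  [1,0,0,0,-0.7],
  [1,0,0,0,-0.9],
  [1,0,0,0,-0.9],
  [1,0,0,0,-0.9],
  [1,0,0,0,-0.9],
  [1,0,0,0,-0.7],
  [1,0,0,0,-0.3],
  [1,0,0,0,0],
])

```text
clock: 13.42
eef_pos: [546.4, 190.9, 225.6]
tool_rot: [3.141, 0.052, 0.936]
contact_force: [-0.5, 1.1, -2.9]
gripper_width: 0.271
```

```bash
python3 -c "
from h import *
go(604.5,-113,240,.934)"
```

```text
t 13.42 pos [546.4 190.9 225.6] rpy [3.141 0.052 0.936] F [-0.5  1.1 -2.9] grip 0.271
tool d mm [-210.8  226.9   -3.3] rows [-7.03  7.56 -0.11] spin rows 0.02
```

>>> play_rows([
  [1,-0.4,0.43,-0.2,0],
  [1,-0.7,0.75,-0.3,0],
  [1,-0.7,0.75,-0.1,0],
  [1,-0.7,0.75,-0.1,0],
  [1,-0.7,0.75,-0.1,0],
  [1,-0.7,0.75,-0.1,0],
  [1,-0.7,0.75,0,0],
  [1,-0.7,0.75,0,0],
])

```text
clock: 14.08
eef_pos: [585.6, -36.4, 249.8]
tool_rot: [-3.123, 0.061, 0.947]
contact_force: [0.1, -0.5, -2.0]
gripper_width: 0.273
```

```bash
python3 -c "
from h import *
go(604.5,-113,230,.934)"
```

```text
t 14.08 pos [585.6 -36.4 249.8] rpy [-3.123  0.061  0.947] F [ 0.1 -0.5 -2. ] grip 0.273
tool d mm [-49.8  60.5  21.8] rows [-1.66  2.02  0.73] spin rows 0.13
```

```bash
cat >> h.py <<'E'
Rg=Ro.from_euler("xyz",[3.112,-.001,.379]);tg=np.array([560.4,193.9,103.1])
dg=Rg.inv().apply(np.array([558,193,25])-tg);dg[1]=dg[1]*0+Rg.inv().apply([0,0,-78.1])[1]
def foot(x,y,z,yaw=.934):
    s=robot.get_state();R=Ro.from_euler("xyz",s["tool_rot"]);f=s["eef_pos"]+R.apply(dg);up=(R*Rg.inv()).apply([0,0,1])
    d=R.inv().apply(np.array([x,y,z])-f)
    print("t",round(float(s["clock"]),2),"tcp",np.round(s["eef_pos"],1),"rpy",np.round(s["tool_rot"],3),"F",np.round(s["contact_force"],1),"T",np.round(s["torque"],2),"grip",round(float(s["gripper_width"]),3))
    print("foot",np.round(f,1),"paddle up",np.round(up,3),"rows",np.round(d/30,2),"spin",round(-(yaw-s["tool_rot"][2])/.1,2))
E
python3 -c "
from h import *
print(dg);foot(604.5,-113,145)"
```

```text
[-2.64077538 -2.31084778 78.06167074]
t 14.08 tcp [585.6 -36.4 249.8] rpy [-3.123  0.061  0.947] F [ 0.1 -0.5 -2. ] T [ 0.06 -0.14  0.02] grip 0.273
foot [578.2 -40.2 172.1] paddle up [0.076 0.022 0.997] rows [-1.4   2.15  0.95] spin 0.13
```

>>> play_rows([
  [1,-0.5,0.7,0.2,0.1],
  [1,-0.5,0.7,0.2,0],
  [1,-0.4,0.6,0.2,0],
  [1,0,0.1,0.2,0],
  [1,0,0,0,0],
])

```text
clock: 14.5
eef_pos: [608.3, -123.3, 220.1]
tool_rot: [-3.119, 0.07, 0.918]
contact_force: [-1.2, 1.4, -2.5]
gripper_width: 0.276
```

```bash
python3 -c "
from h import *
foot(604.5,-113,120)
c=cams.read_camera('side');s=c['color'];cv2.imwrite('pics/s4.png',cv2.resize(s[100:230,190:340],(750,650)[:2],interpolation=cv2.INTER_CUBIC)[:600])
print(look_for('side','paddle')[:3],look_for('side','paddle_grip')[:3])"
```

```text
t 14.5 tcp [ 608.3 -123.3  220.1] rpy [-3.119  0.07   0.918] F [-1.2  1.4 -2.5] T [ 0.12 -0.08 -0.  ] grip 0.276
foot [ 600.2 -127.3  142.5] paddle up [0.085 0.025 0.996] rows [ 0.52 -0.16  0.72] spin -0.16
[{'xyz': [607.5, -118.9, 183.9], 'score': 0.73}, {'xyz': [376.8, 172.0, 49.8], 'score': 0.73}, {'xyz': [397.1, 315.4, 45.9], 'score': 0.68}] [{'xyz': [380.1, 172.1, 50.9], 'score': 0.87}, {'xyz': [390.4, 314.5, 49.6], 'score': 0.84}, {'xyz': [606.5, -118.0, 187.1], 'score': 0.8}]
```

View pics/s4.png

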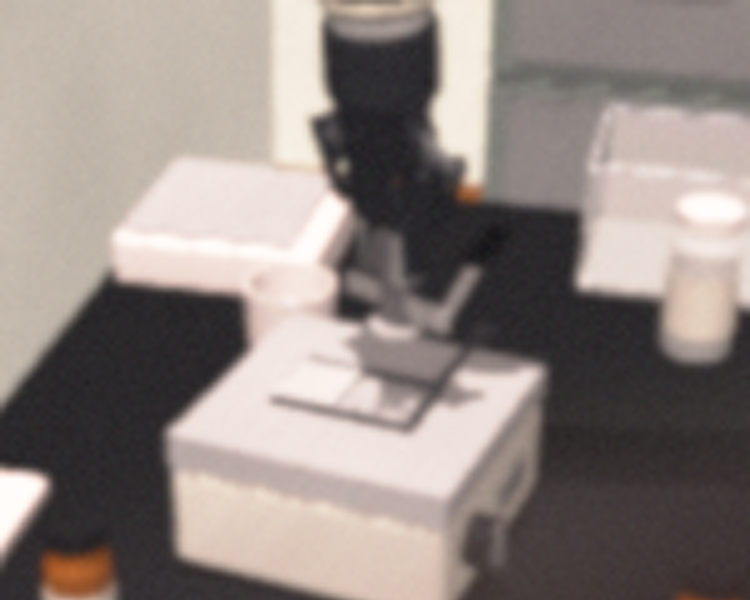

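The paddle hangs over the deck (tool at about (385,280), pin area at (390,400)) and leans a little, with its foot towards the robot. The lever is back at rest. I lower in small steps.

>>> play_rows([
  [1,0.4,-0.16,0.3,-0.16],
  [1,0.1,0,0.3,0],
  [1,0,0,0.1,0],
  [1,0,0,0,0],
])

```text
clock: 14.98
eef_pos: [613.6, -99.1, 199.6]
tool_rot: [-3.12, 0.065, 0.947]
contact_force: [0.1, -0.3, -2.7]
gripper_width: 0.271
```

```bash
python3 -c "
from h import *
foot(604.5,-113,113)"
```

```text
t 14.98 tcp [613.6 -99.1 199.6] rpy [-3.12   0.065  0.947] F [ 0.1 -0.3 -2.7] T [ 0.08 -0.06  0.01] grip 0.271
foot [ 605.9 -103.   121.9] paddle up [0.08  0.023 0.997] rows [-0.28  0.16  0.31] spin 0.13
```

>>> play_rows([
  [1,-0.25,0.15,0.1,0.13],
  [1,0,0,0.05,0],
  [1,0,0,0,0],
  [1,0,0,0,0],
])

```text
clock: 15.32
eef_pos: [612.5, -107.7, 194.9]
tool_rot: [-3.121, 0.066, 0.935]
contact_force: [0.3, -0.5, -2.2]
gripper_width: 0.272
```

```bash
python3 -c "
from h import *
foot(604.5,-113,113)"
```

```text
t 15.32 tcp [ 612.5 -107.7  194.9] rpy [-3.121  0.066  0.935] F [ 0.3 -0.5 -2.2] T [ 0.05 -0.14  0.03] grip 0.272
foot [ 604.7 -111.6  117.3] paddle up [0.08  0.023 0.997] rows [-0.03  0.03  0.14] spin 0.01
```

Foot within about 1.5 mm laterally. Next, lower until contact.

>>> play_rows([
  [1,-0.03,0.04,0.15,0],
  [1,0,0,0.15,0],
  [1,0,0,0.15,0],
  [1,0,0,0.1,0],
])

```text
clock: 15.65
eef_pos: [613.5, -109.6, 184.1]
tool_rot: [-3.124, 0.063, 0.932]
contact_force: [-9.3, 1.8, 24.0]
gripper_width: 0.269
```

```bash
python3 -c "
from h import *
foot(604.5,-113,105)"
```

```text
t 15.65 tcp [ 613.5 -109.6  184.1] rpy [-3.124  0.063  0.932] F [-9.3  1.8 24. ] T [ 0.31  2.49 -0.26] grip 0.269
foot [ 606.1 -113.5  106.5] paddle up [0.076 0.023 0.997] rows [-0.02 -0.05  0.05] spin -0.02
```

The foot is about 3.5 mm below the deck and touching (Fz 24 N, Fx -9 N, so the socket pushes the foot towards -x). I ease towards -x, which also rights the lean.

>>> play_rows([
  [1,-0.08,-0.11,0,0],
  [1,-0.08,-0.11,0.1,0],
  [1,-0.05,-0.07,0.1,0],
])

```text
clock: 15.9
eef_pos: [607.2, -109.5, 183.4]
tool_rot: [-3.136, 0.056, 0.932]
contact_force: [0.8, 0.9, 17.7]
gripper_width: 0.272
```

```bash
python3 -c "
from h import *
foot(604.5,-113,100)"
```

```text
t 15.9 tcp [ 607.2 -109.5  183.4] rpy [-3.136  0.056  0.932] F [ 0.8  0.9 17.7] T [ 0.15 -0.28  0.01] grip 0.272
foot [ 600.8 -113.5  105.7] paddle up [0.062 0.025 0.998] rows [0.1  0.09 0.18] spin -0.02
```

```bash
python3 -c "
from h import *
c=cams.read_camera('side');t=cams.read_camera('top')
a=cv2.resize(c['color'][140:210,220:310],(400,311),interpolation=cv2.INTER_CUBIC);b=cv2.resize(t['color'][145:215,250:340],(400,311),interpolation=cv2.INTER_CUBIC)
cv2.imwrite('pics/s5.png',np.hstack([a,b]))
W=cloud(c)
m=(abs(W[...,0]-604)<60)&(abs(W[...,1]+113)<60)
# blades: bright points above 118
for lo,hi in((117,122),(122,127),(127,132),(132,137),(137,142),(142,147),(147,152),(152,160),(160,170)):
  k=m&(W[...,2]>lo)&(W[...,2]<hi);print(lo,k.sum(),np.round(W[k].mean(0),1) if k.any() else '', np.round(np.ptp(W[k][:,:2],0)) if k.any() else '')
"
```

```text
117 24 [ 577.5 -121.3  118.4] [45. 82.]
122 5 [600.1 -97.  125.6] [16.  7.]
127 31 [ 601.5 -103.2  129.4] [37. 26.]
132 8 [ 596.7 -105.2  134.3] [28. 11.]
137 21 [ 603.6 -110.7  139.4] [80. 51.]
142 30 [ 599.1 -106.9  144.5] [79. 49.]
147 31 [ 600.5 -108.6  149.7] [80. 54.]
152 22 [ 598.4 -104.5  155.2] [77. 54.]
160 15 [ 604.4 -102.2  166.3] [36. 16.]
```

View pics/s5.png

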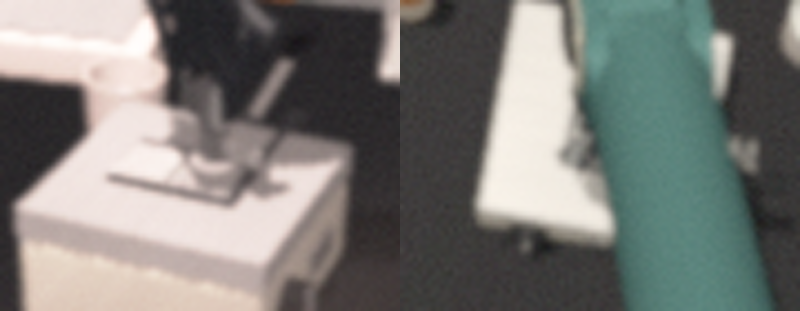

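The flange top measures about 129 mm and the blades 137–152 mm, so the paddle's origin is at about 104.5 mm: the foot is meshed, about 5 mm in. I keep pressing, with small corrections.

>>> play_rows([
  [1,0,0,0.2,0],
  [1,0,0,0.25,0],
  [1,0,0,0.3,0],
])

```text
clock: 16.25
eef_pos: [608.7, -109.9, 166.9]
tool_rot: [3.14, 0.052, 0.931]
contact_force: [-16.2, 3.7, 66.9]
gripper_width: 0.275
```

```bash
python3 -c "
from h import *
foot(604.5,-113,90)"
```

```text
t 16.25 tcp [ 608.7 -109.9  166.9] rpy [3.14  0.052 0.931] F [-16.2   3.7  66.9] T [ 1.12  4.94 -0.71] grip 0.275
foot [ 602.9 -114.    89.1] paddle up [0.055 0.026 0.998] rows [ 0.06  0.02 -0.03] spin -0.03
```

The foot is at 89 mm, where 90 is fully home. Next I ease off the push somewhat and shift to -x to right the lean.

>>> play_rows([
  [1,-0.12,-0.16,0.1,0],
  [1,-0.12,-0.16,0.1,0],
  [1,-0.06,-0.08,0.12,0],
])

```text
clock: 16.5
eef_pos: [605.5, -109.6, 167.0]
tool_rot: [3.114, 0.035, 0.931]
contact_force: [-6.4, 1.3, 25.1]
gripper_width: 0.274
```

```bash
python3 -c "
from h import *
foot(604.5,-113,90)"
```

```text
t 16.5 tcp [ 605.5 -109.6  167. ] rpy [3.114 0.035 0.931] F [-6.4  1.3 25.1] T [0.44 1.52 0.03] grip 0.274
foot [ 602.2 -113.8   89.1] paddle up [0.023 0.027 0.999] rows [ 0.07  0.05 -0.03] spin -0.03
```

>>> play_rows([
  [1,-0.05,-0.05,0.12,0],
  [1,0,0,0.12,0],
  [1,0,0,0.12,0],
])

```text
clock: 16.75
eef_pos: [605.4, -109.5, 167.1]
tool_rot: [3.107, 0.033, 0.93]
contact_force: [-11.3, 2.3, 28.5]
gripper_width: 0.274
```

```bash
python3 -c "
from h import *
foot(604.5,-113,90)
c=cams.read_camera('side');W=np.nanmean([cloud(cams.read_camera('side')) for _ in range(6)],0)
m=(abs(W[...,0]-604)<60)&(abs(W[...,1]+113)<60)
print(np.histogram(W[m][:,2],bins=range(106,150,2)))
k=m&(abs(W[...,2]-115)<3.5)&(np.hypot(W[...,0]-604,W[...,1]+113)<24);print('flange',k.sum(),np.round(W[k].mean(0),1))
print('shutter',np.round(look_for('side','shutter')[0]['xyz']),'lever',[np.round(d['xyz']) for d in look_for('side','lever_bar')[:2]],'disc',np.round(look_for('side','disc')[0]['xyz']))
cv2.imwrite('pics/s6.png',cv2.resize(c['color'][120:220,210:330],(720,600),interpolation=cv2.INTER_CUBIC))
foot(604.5,-113,90)"
```

```text
t 16.75 tcp [ 605.4 -109.5  167.1] rpy [3.107 0.033 0.93 ] F [-11.3   2.3  28.5] T [ 0.46  2.9  -0.02] grip 0.274
foot [ 602.6 -113.9   89.1] paddle up [0.017 0.03  0.999] rows [ 0.06  0.04 -0.03] spin -0.04
(array([  1, 294,  41,  58,  82,  13,  14,   4,   9,  12,  11,   8,  11,
        12,  10,  17,   5,   2,   4,   0,   4]), array([106, 108, 110, 112, 114, 116, 118, 120, 122, 124, 126, 128, 130,
       132, 134, 136, 138, 140, 142, 144, 146, 148]))
flange 33 [ 602.1 -103.   114.3]
shutter [ 606. -107.  133.] lever [array([ 570., -238.,  179.])] disc [517. 322.  64.]
t 17.25 tcp [ 605.4 -109.5  167. ] rpy [3.107 0.033 0.93 ] F [-10.7   1.9  28.6] T [0.53 2.7  0.02] grip 0.269
foot [ 602.5 -113.9   89.1] paddle up [0.017 0.03  0.999] rows [ 0.06  0.04 -0.03] spin -0.04
```

View pics/s6.png

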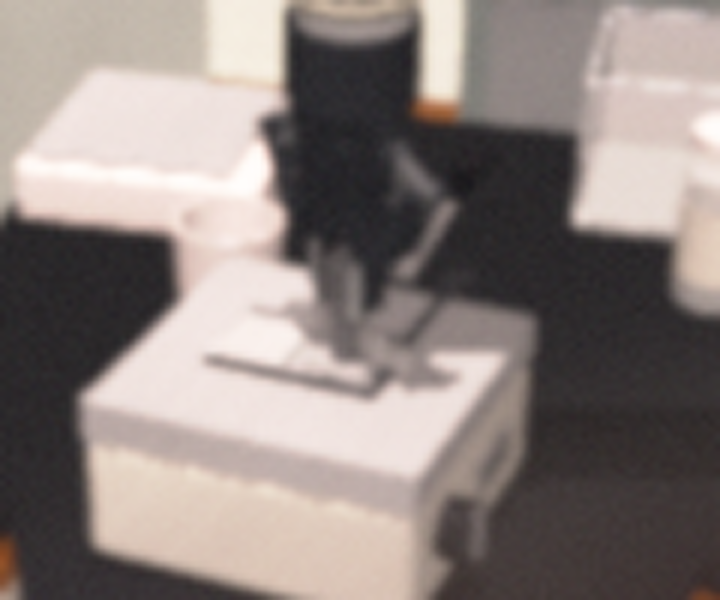

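The flange lies on the deck at (340,350) with its top at about 114.5 mm (115 is home). The shutter is open at (255,335) and the lever is at rest. The press is steady at about 28 N and the lean is about 0.035 rad, so I hand in.

```bash
python3 -c "
from h import *
robot.hand_in();foot(604.5,-113,90)"
```

```text
the job is handed in; nothing more can be done
the job is handed in; nothing more can be done
```

The job is done and handed in at about 17 s of the 61 s. No verdict is reported.

**What I did:** I swung the lever to its stop (force rose to about 75 N) and let it spring back. I then took the paddle out by its grip and turned it to the fitted slot angle of about 53.5°. It meshed first time, and I pressed it home and finished still gripping it.

**Last checks:**

| Check | Result |
|---|---|
| Foot height | 89 mm from the arm pose (fully home is 90 mm) |
| Flange top | about 114 mm from the camera depth (should be 115 mm) |
| Paddle lean | about 0.035 rad from the arm pose (limit 0.08) |
| Push | about 28 N downward, steady over the last 0.5 s |
| Grip opening | steady at about 23 mm |
| Lever | at rest in the picture |
| Shutter | open in the picture |
| Disc | in its rack and not touched |

**Problems and disagreements:**
- **Tilt:** pushing the lever tilted the tool by 0.19 rad. I undid this by pulling the fingers against the lever's rest stop, and removed a later lean once the foot was in the socket.
- **Shutter reading:** the last network report for the shutter was wrong: it gave a point at 133 mm height, on the paddle. I relied on the picture and on an earlier depth reading, taken with the lever at its stop, that showed the shutter fully open.
- **Not measured:** the paddle's centring (the foot estimate from the arm pose is about 2 mm off the estimated socket centre) and the ejector's travel were only inferred from the foot being home in the slot.

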